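Queue the blue tube carrier on the rail

ROBOT

A 6-joint arm with a two-finger parallel gripper is mounted at the origin on the work surface. World frame = base frame: x ahead of the robot, y to its left, z up, the work surface at z = 0. Lengths are in mm, angles in rad, forces in N, time in s.
With the tool pointing down it reaches from about 325 to 775 mm from the base axis. Payload 5.5 kg.
Tool frame: the origin (TCP) lies between the finger pads; the fingertips stand 8 mm ahead of it and the grasp point (between the pads) lies 11 mm behind it; z points along the fingers, y is the direction in which the jaws open and shut (so a half turn about z gives the same grasp; the last joint's range is limited). The gripper opens to 88 mm and grips with 3 to 60 N. Pads are 20 mm wide; open, the fingers measure 115 mm over their backs; the gripper's body (75 mm by 178 mm) begins 61 mm behind the grasp point.
Start: joints at [1.143, 0.091, 1.231, -0, 1.82, -0.057], TCP at [217.422, 559.235, 230.631] pointing down, gripper open.
Joint ranges: [-2.87, 2.87], [-0.86, 2.18], [0.17, 2.46], [-1.51, 4.65], [0.06, 2.69], [-2.65, 2.65]. Speed limits (rad/s): [2.57, 2.57, 3.01, 3.14, 3.14, 3.14].

INTERFACE

Orientations are given as a unit quaternion [w, x, y, z].
In Python, from cell import status, vision, job_done gives the robot as it stands. The module is installed in compiled form; this text tells all that it offers.
- The arm moves only by the tool drive_tool, never from a script. Its argument "increments" is a list of rows, each a list of 2 entries, a list of its own where there are three numbers: the shift along the tool's x, y, z in m, then the turn about the tool's z in rad. In form: [[[dx, dy, dz], turn], ...]. A call has 1 to 8 rows; each row is the pose to reach, as a shift and turn from the pose commanded when the call began, along the tool's axes at that moment; what a row does not reach only later rows make up. A row lasts 1/10 s, in which the tool goes at most 50 mm and 8.59 degrees, less where a joint would pass 70% of its speed; a pose out of reach is approached as far as the arm can. A call with a gripper value outside its range is refused whole. "grip" is the finger opening in m, from 0 to 0.0878, set as the call begins (left out, the last holds). The fingers move at their own pace and stop on an object; the grip force is fixed at half the most. Time passes only in rows, so rows that repeat a pose let the fingers close. It gives the time, the measured TCP pose, the force and the opening at its end, in the units of the state.
- status.sense(): the state, without advancing time (a new reading comes with each control period).
- vision.snapshot(name): name is "side" or "top" or "wrist"; returns a dict with "image" (480x640x3 uint8, blue, green, red), "depth" (480x640 float32, mm along the optical axis (not along the pixel's ray), 0 where there is no reading), "fx", "fy", "cx", "cy" (pixels), "extrinsics" (4x4, takes a point from world to camera coordinates); the wrist camera has in their place "mount" (4x4, takes a point from camera to tool coordinates, whose origin is the TCP and whose axes are the flange's). Camera axes: x right, y down, z forward; pixel columns grow to the right and rows downward; lengths in mm; the calibration is good to about 2 mm. A picture is of the moment at which its call begins: read the wrist's pose just before it.
- job_done(): hands the job in, once; it reports no verdict.
The state is a dict: "t": time; "qpos": joint angles; "dq": joint speeds; "joint_efforts": joint torques, N m; "position": TCP position; "tool_rot": TCP orientation; "wrist_force": force on the tool from outside, world axes, zero at the start; "torque": the same for the moment, N m; "grip_width": finger opening in mm.
Only numpy, scipy, OpenCV 4.12 (cv2) and the standard library are available. Lean on these libraries where they do the work, as an engineer would, in place of code of your own. Each camera call takes 0.05 s, during which the arm holds its last target.

TASK

Take the hanging tube carrier with the blue tab off the waiting stand and, keeping it upright and without setting it down anywhere, hook it onto the queue rail at the yellow loading sleeve. Then slide it along the rail, without lifting it off the bar again, until it is in line with the blue marker, and let go of it so that it hangs still and level. Do not disturb the other carriers, the marker or the glassware.

Things in the scene. Friction and masses are not known exactly. Their poses are not given: they have to be found in the camera images.
- blue_carrier: Carrier to move: aluminium C-hook with a BLUE tab on top and a white rack of three blue-capped empty tubes below; one rigid piece, 0.13-0.25 kg. Hangs level, centre of mass under the origin. Origin: middle of the underside of the hook's roof, which rests on the bar. z up, y along the bar, x across it. Roof 28 (x) by 40 (y) mm, 6 thick. Rack: x +-16, 72 long in y, z from -70 to -135 mm.
- tab (a point): Grasp point in the blue tab, 33 mm above the carrier's origin. The tab is 14 mm thick in the carrier's x (pinch it across this), 30 mm wide in y and reaches from 6 to 51 mm above the carrier's origin. Axes as the carrier's.
- hook_mouth (a point): Middle of the hook's open side (+x), at x = 12, z = -31 mm from the carrier's origin. Front lip: x 10 to 14, down to z = -12 mm. Back plate (robot's side): x -14 to -10, down to the rack. Tube caps top: z = -52 mm. The 12 mm bar goes in or out sideways between lip and caps: raise the carrier 25 mm from rest, move it 60 mm or more towards its -x; hook in the reverse order.
- rail: Queue rail: 12 mm round steel bar along y, its top 185 mm above the table, on 12 mm posts at y = +-215 mm and a grey base plate 460 mm long, 12 thick, x from -73 to +97 mm. Origin on the table under the bar's middle. The robot is on the -x side. Yellow sleeve on the bar (y = 75 to 165 mm): the loading place, with a yellow patch on the base. Fixed, to the left or right, turned up to 0.22 rad.
- rail_top (a point): Middle of the bar's top line, 185 mm above the table; axes as the rail's. A carrier hung on the rail has its origin on this line (y is its place along the bar; up to 4 mm play in x), its x axis along the rail's x, hook open to +x.
- load_point (a point): Top of the bar at the middle of the yellow loading sleeve, 120 mm from rail_top in the rail's +y. Axes as the rail's.
- marker_tip (a point): Tip of the blue marker, an upright blue blade 10 mm wide on a track 80 mm beyond (+x of) the bar, tip 122 mm above the table. Its place along the rail's y, from -45 to +35 mm from the middle, is the mark. Axes as the rail's. The marker yields along its track at about 6 N: do not push it.
- stand: Waiting stand: T of 12 mm round bar on a 16 mm post, grey base 150 by 200 by 14 mm. Origin on the table under the post. Arms along y, tops 185 mm above the table, ends turned up 18 mm at y = +-116 mm. A carrier hangs 65 mm to each side of the post, blue on either side, hook open to the stand's +x. The robot is on the -x side. Fixed, turned up to 0.35 rad.
- grey_carrier: Same make as blue_carrier but with a grey tab and white caps, on the other arm of the stand; stays there. Origin as for blue_carrier.
- parked_carrier: Same make, grey tab and white caps, hanging on the rail near its -y end, 150 to 160 mm from the middle; stays there. Origin as for blue_carrier.
- bottle_a: Glass bottle with blue cap, 60 mm across, 105 mm high, beyond the rail. Origin under its centre. Leave alone.
- bottle_b: Smaller glass bottle with blue cap, 48 mm across, 85 mm high. Origin under its centre. Leave alone.
- beaker: Clear plastic beaker, 70 mm across, 80 mm high. Origin under its centre. Leave alone.
- dish: Clear flat dish, 90 mm across, 15 mm high, near the robot. Origin under its centre. Leave alone.
- jar: Amber jar with white lid, 60 mm across, 60 mm high, far right. Origin under its centre. Leave alone.
Not all that is in view belongs to the job. Leave any green or orange look-alike of the blue_carrier alone.

How it is judged (in metres and radians):
On the way:
1. the blue carrier hangs on the yellow loading sleeve of the rail, its hook's middle at least 70 mm and at most 170 mm from the rail's middle (z of blue_carrier in the frame of rail_top between -0.004 and 0.005 m and x of blue_carrier in the frame of rail_top between -0.01 and 0.01 m and contact force between blue_carrier and rail above 0.4 N and y of blue_carrier in the frame of rail_top between 0.07 and 0.17 m), for 0.2 s.
At the end, for the whole second after the job is handed in: The blue carrier hangs on the rail's bar, released, at rest and level within 0.15 rad, its middle in line with the blue marker within 10 mm along the rail (z of blue_carrier in the frame of rail_top between -0.004 and 0.005 m and x of blue_carrier in the frame of rail_top between -0.01 and 0.01 m and contact force between blue_carrier and rail above 0.4 N and y of blue_carrier in the frame of marker_tip between -0.01 and 0.01 m and angle between blue_carrier's own z axis and vertical below 0.15 rad and linear speed of blue_carrier below 0.03 m/s and angular speed of blue_carrier below 0.4 rad/s); the robot touches nothing.
It fails at once if the blue carrier is tipped more than 0.35 rad from upright (angle between blue_carrier's own z axis and vertical above 0.35 rad).
It fails at once if the blue carrier is set down or dropped (its hook's roof below 155 mm) (height (world z) of blue_carrier below 0.155 m).
It fails at once if the blue carrier is off the bar (hook 12 to 60 mm above it) over the rail outside the loading sleeve, instead of sliding on it (y of blue_carrier in the frame of rail_top between -0.2 and 0.06 m and x of blue_carrier in the frame of rail_top between -0.025 and 0.025 m and z of blue_carrier in the frame of rail_top between 0.012 and 0.06 m).
It fails at once if another carrier is moved by more than 20 mm (distance of any of grey_carrier, parked_carrier from where it was at the start of the episode above 0.02 m).
It fails at once if the marker is pushed more than 5 mm, or glassware on the bench moved by more than 20 mm (distance of marker_tip from where it was at the start of the episode above 0.005 m or distance of any of bottle_a, bottle_b, beaker, dish, jar from where it was at the start of the episode above 0.02 m).
It also fails if it takes over 64 s, if anything falls off the work surface, if the arm or the gripper's body presses on something with over 40 N, if the wrist force passes 120 N, or if a joint passes its speed limit or range.

## Working session

There is one attempt and no reset: what is moved stays moved. The work goes in short steps, Python scripts to look and compute and a tool call to move; the robot and the scene stay as the last step left them, time stands still between calls to the robot, and variables do not carry over. Pictures are saved under pics/ and viewed, and the job is handed in when it is done.

Besides the shell and the picture viewer there is one more tool, called after "Request:" as name([rows], argument=value, ...), one row to a line, values as JSON. drive_tool: Moves the arm, as the interface text tells. Its arguments: {"type":"object","properties":{"increments":{"type":"array","items":{"type":"array"}},"grip":{"type":"number"}},"required":["increments"]}

```bash
mkdir -p pics; cat > h.py <<'E'
import numpy as np,cv2,pickle
from cell import status,vision
def snap(n,tag):
    s=status.sense(); d=vision.snapshot(n)
    d['state']=s
    pickle.dump(d,open(f'{tag}.pkl','wb')); cv2.imwrite(f'pics/{tag}.png',d['image']); return d
def load(tag): return pickle.load(open(f'{tag}.pkl','rb'))
def crop(tag,x0,y0,x1,y1,k,out):
    d=load(tag); cv2.imwrite(f'pics/{out}.png',cv2.resize(d['image'][y0:y1,x0:x1],None,fx=k,fy=k,interpolation=cv2.INTER_CUBIC))
def ray(d,u,v):
    E=np.array(d['extrinsics']);R=E[:3,:3];t=E[:3,3]
    return -R.T@t, R.T@np.array([(u-d['cx'])/d['fx'],(v-d['cy'])/d['fy'],1.])
def atz(d,u,v,z):
    o,r=ray(d,u,v); return o+r*(z-o[2])/r[2]
def dep(d,u,v):
    o,r=ray(d,u,v); return o+r*d['depth'][int(round(v)),int(round(u))]
E
python3 - <<'E'
from h import *
print(status.sense())
for n in['top','side']:
    d=snap(n,n+'0'); print(n,np.round(np.array(d['extrinsics']),3),d['fx'],d['cx'],d['cy'])
E
```

```text
{'t': 0.0, 'qpos': array([ 1.14328309e+00,  9.18524788e-02,  1.23188582e+00,  1.02496171e-05,
        1.81981388e+00, -5.67130173e-02]), 'dq': array([ 0.00160052, -0.00255342, -0.00088822,  0.00047109,  0.00149901,
        0.00064748]), 'joint_efforts': array([-2.03500189e-03, -4.46454942e+01, -4.06434560e+01,  6.94828620e-02,
        2.95651518e-02, -1.58961539e-04]), 'position': array([217.30254724, 558.95685862, 229.51073641]), 'tool_rot': array([-2.39725401e-04,  1.84338478e-01,  9.82862333e-01, -9.49993993e-04]), 'wrist_force': array([ 0.7085831 , -0.73349555,  0.47278339]), 'torque': array([-0.00668829, -0.03400729,  0.04852031]), 'grip_width': 88.07750806566898}
top [[-1.800000e-02 -1.000000e+00 -1.000000e-03 -1.319550e+02]
 [-9.920000e-01  1.800000e-02 -1.270000e-01  5.647040e+02]
 [ 1.270000e-01 -1.000000e-03 -9.920000e-01  1.064124e+03]
 [ 0.000000e+00  0.000000e+00  0.000000e+00  1.000000e+00]] 437.8024565443447 318.02349666325074 241.2108029532165
side [[-7.130000e-01 -7.020000e-01  1.200000e-02  2.927530e+02]
 [-5.390000e-01  5.370000e-01 -6.490000e-01  4.561920e+02]
 [ 4.490000e-01 -4.690000e-01 -7.600000e-01  1.535376e+03]
 [ 0.000000e+00  0.000000e+00  0.000000e+00  1.000000e+00]] 566.4904591567338 325.39611386167064 237.13664360147934
```

View pics/top0.png

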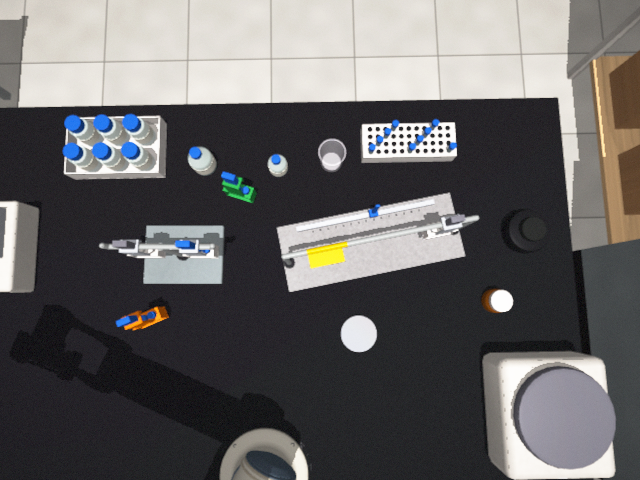

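View pics/side0.png

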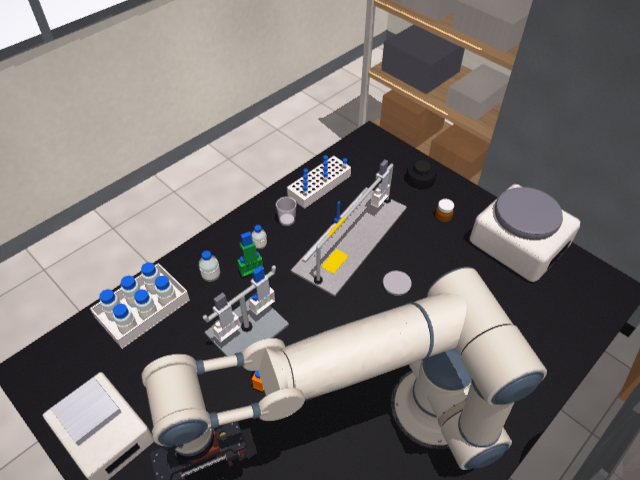

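```bash
python3 - <<'E'
from h import *
crop('top0',90,215,240,295,5.3,'t_stand')
crop('top0',270,185,490,300,3.6,'t_rail')
crop('side0',190,255,300,365,5.4,'s_stand')
crop('side0',280,150,420,300,4,'s_rail')
E
```

```text
(no output)
```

View pics/t_stand.png

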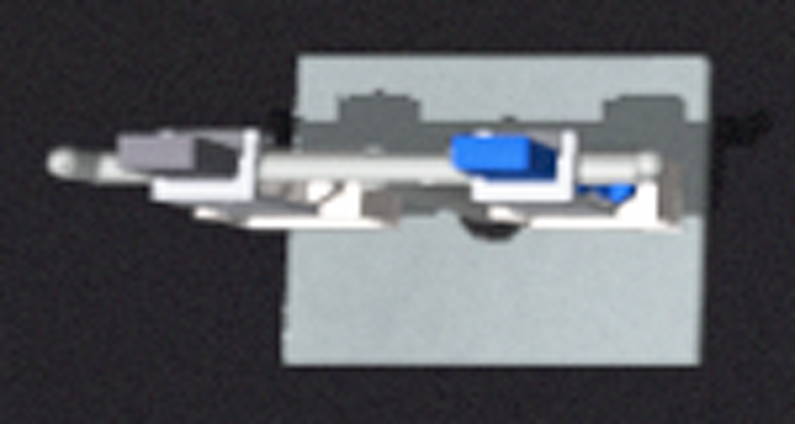

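View pics/t_rail.png

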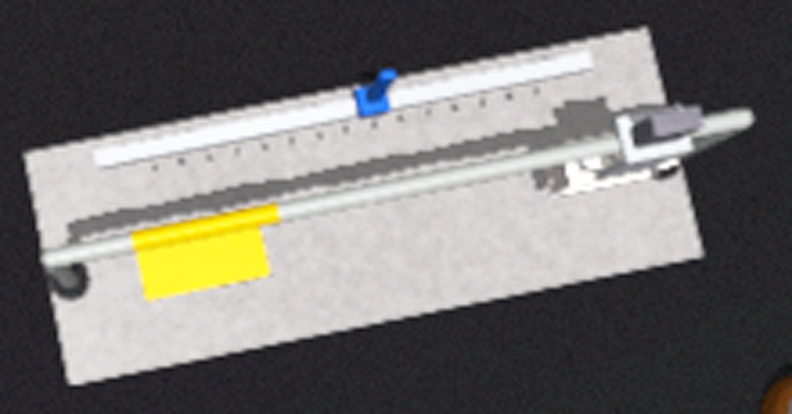

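View pics/s_stand.png

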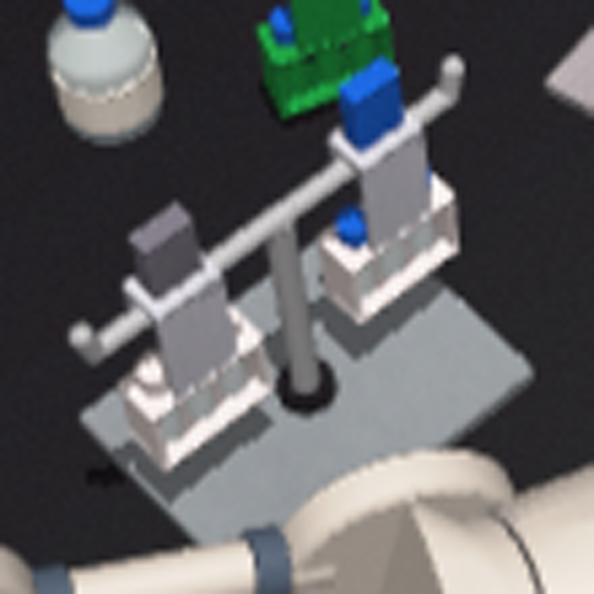

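View pics/s_rail.png

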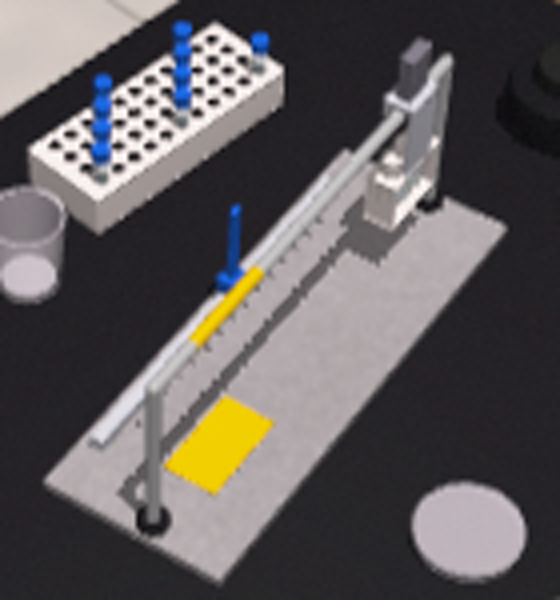

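```bash
python3 - <<'E'
from h import *
d=load('top0')
S=lambda x,y,z:atz(d,90+(x+.5)/5.3-.5,215+(y+.5)/5.3-.5,z)
R=lambda x,y,z:atz(d,270+(x+.5)/3.6-.5,185+(y+.5)/3.6-.5,z)
np.set_printoptions(precision=1,suppress=True)
print('tab',[S(*p,236) for p in((452,138),(528,138),(530,172),(458,172))],S(492,155,236))
a,b=S(65,163,203),S(650,163,203);print('standends',a,b,np.linalg.norm(a-b))
print('standbase',[S(*p,14) for p in((299,57),(709,57),(700,363),(283,363))])
l,r=R(50,258,185),R(740,121,185);print('rail',l,r,np.linalg.norm(l-r),np.arctan2(*(l-r)[:2]))
c=[R(*p,12) for p in((25,153),(648,27),(703,257),(70,385))];print('base',c,np.mean(c,0))
for i in range(4):print(np.linalg.norm(c[i]-c[i-1]))
s1,s2=R(134,240,185),R(278,212,185);print('sleeve',s1,s2,np.linalg.norm(s1-s2))
print('tip',R(388,74,122), dep(d,270+388/3.6,185+74/3.6))
e=load('side0')
T=lambda x,y,z:atz(e,190+(x+.5)/5.4-.5,255+(y+.5)/5.4-.5,z)
Q=lambda x,y,z:atz(e,280+(x+.5)/4-.5,150+(y+.5)/4-.5,z)
print('side tab top',[T(*p,236) for p in((341,97),(382,58),(404,72),(364,110))])
print('side marker',Q(236,206,122)); print('sleeve',Q(195,338,185),Q(258,270,185))
print('grey tab',[T(*p,236) for p in((131,238),(178,205),(192,220),(146,252))])
E
```

```text
tab [array([543.1, 152.1, 236. ]), array([542.6, 122.7, 236. ]), array([529.3, 121.6, 236. ]), array([529.8, 149.5, 236. ])] [536.2 136.5 236. ]
standends [540.2 318.  203. ] [536.   83.3 203. ] 234.78868217234728
standbase [array([614.2, 300.4,  14. ]), array([610.6, 101.1,  14. ]), array([462.5, 103.9,  14. ]), array([466.1, 303.2,  14. ])]
rail [511.6 -66.7 185. ] [ 587.6 -485.8  185. ] 425.9271855413975 -0.17929366834605376
base [array([603.8, -35.8,  12. ]), array([ 688.1, -487. ,   12. ]), array([ 520.5, -516.7,   12. ]), array([438.1, -66.5,  12. ])] [ 562.6 -276.5   12. ]
168.5047146123658
459.0239044291563
170.20382498240778
457.69194288621856
sleeve [ 521.6 -117.2  185. ] [ 537.  -204.2  185. ] 88.30535318085985
tip [ 633.7 -282.3  122. ] [ 633.1 -283.3  120.7]
side tab top [array([538.1, 153.6, 236. ]), array([542.2, 122.9, 236. ]), array([527.7, 121. , 236. ]), array([523.9, 150.8, 236. ])]
side marker [ 633.9 -286.5  122. ]
sleeve [ 520.2 -120.6  185. ] [ 534.2 -203.8  185. ]
grey tab [array([545. , 280.1, 236. ]), array([544.1, 252.1, 236. ]), array([532.5, 252.9, 236. ]), array([533.5, 280.1, 236. ])]
```

```bash
cat >> h.py <<'E'
from scipy.spatial.transform import Rotation as Ro
def rot(s): q=s['tool_rot']; return Ro.from_quat([q[1],q[2],q[3],q[0]]).as_matrix()
def go(x,y,z,yaw):
    s=status.sense();R=rot(s);p=np.array([x,y,z])-s['position']
    th=np.arctan2(R[1,1],R[0,1]); dt=(yaw-th+np.pi/2)%np.pi-np.pi/2
    print('t',round(s['t'],2),'pos',np.round(s['position'],1),'jaw',round(th,4),'w',round(s['grip_width'],1),'F',np.round(s['wrist_force'],1),'down',np.round(R[:,2],3))
    print('shift',np.round(R.T@p/1000,4),'turn',round(-dt,4),'world',np.round(p,1))
E
python3 -c "
from h import *
go(500,137,300,-.018)"
```

```text
t 0.1 pos [217.3 559.  229.6] jaw 1.2 w 87.9 F [ 0.3 -0.1  0.3] down [-0.001 -0.002 -1.   ]
shift [-0.4164 -0.291  -0.0699] turn 1.218 world [ 282.7 -422.    70.4]
```

Request:
drive_tool([
  [[-0.02,-0.015,-0.05],0.12],
  [[-0.06,-0.04,-0.07],0.26],
  [[-0.1,-0.07,-0.07],0.4],
  [[-0.14,-0.1,-0.07],0.54],
  [[-0.18,-0.125,-0.07],0.68],
  [[-0.22,-0.153,-0.07],0.82],
  [[-0.26,-0.18,-0.07],0.96],
  [[-0.3,-0.21,-0.07],1.09],
])

```text
t: 0.9
position: [421.6, 253.0, 300.2]
tool_rot: [-0.0, 0.669, 0.743, -0.0]
wrist_force: [0.4, 0.7, 0.5]
grip_width: 87.7
```

```bash
python3 -c "
from h import *
go(500,137,300,-.018)"
```

```text
t 0.9 pos [421.6 253.  300.2] jaw 0.1046 w 87.7 F [0.4 0.7 0.5] down [-0. -0. -1.]
shift [-0.1236  0.0658  0.0002] turn 0.1226 world [  78.4 -116.    -0.2]
```

Request:
drive_tool([
  [[-0.04,0.02,0],0.06],
  [[-0.08,0.042,0],0.12],
  [[-0.11,0.058,0],0.123],
  [[-0.124,0.066,0],0.123],
  [[-0.124,0.066,0],0.123],
])

```text
t: 1.4
position: [500.8, 137.5, 299.8]
tool_rot: [-0.0, 0.713, 0.702, -0.001]
wrist_force: [0.5, 0.3, -0.3]
grip_width: 88.5
```

```bash
python3 -c "
from h import *
go(537,137,300,-.018)
d=snap('wrist','w1');print(np.round(d['mount'],3),d['fx'],d['cx'],d['cy'])"
```

```text
t 1.4 pos [500.8 137.5 299.8] jaw -0.0157 w 88.5 F [ 0.5  0.3 -0.3] down [-0.002 -0.    -1.   ]
shift [ 0.0001  0.0362 -0.0003] turn 0.0023 world [36.2 -0.5  0.2]
[[-0.00000e+00 -9.59000e-01 -2.84000e-01  7.90260e+01]
 [ 1.00000e+00 -0.00000e+00  0.00000e+00  1.29000e-01]
 [-0.00000e+00 -2.84000e-01  9.59000e-01 -1.54528e+02]
 [ 0.00000e+00  0.00000e+00  0.00000e+00  1.00000e+00]] 427.48667450409926 313.29743866121447 240.51632553479757
```

View pics/w1.png

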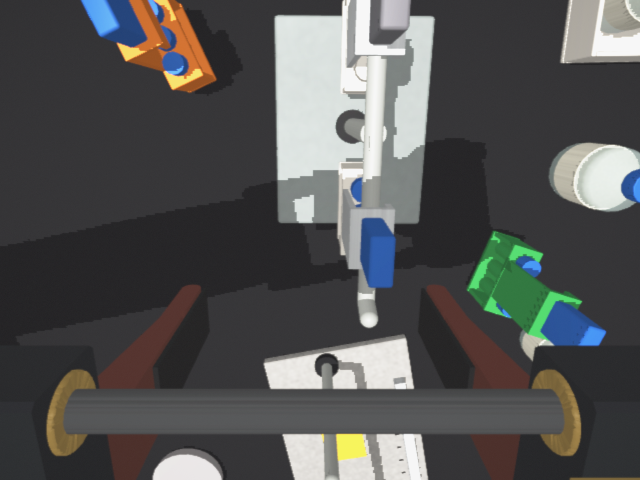

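```bash
python3 - <<'E'
from h import *
crop('w1',330,190,430,310,5,'w1c')
E
cat >> h.py <<'E'
def watz(d,u,v,z):
    s=d['state'];R=rot(s);M=np.array(d['mount'])
    o=R@M[:3,3]+s['position']; r=R@M[:3,:3]@np.array([(u-d['cx'])/d['fx'],(v-d['cy'])/d['fy'],1.])
    return o+r*(z-o[2])/r[2]
E
```

```text
(no output)
```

View pics/w1c.png

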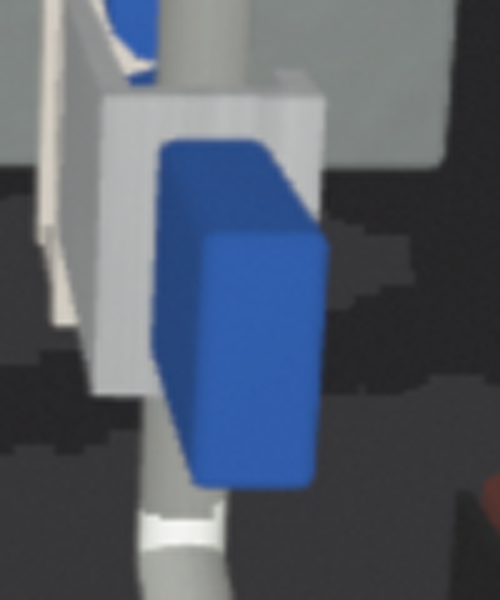

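```bash
python3 - <<'E'
from h import *
d=load('w1')
P=[watz(d,330+x/5-.4,190+y/5-.4,236) for x,y in((204,234),(327,236),(315,487),(193,485))]
print(np.round(P,1),np.round(np.mean(P,0),1))
go(536,137,300,-.018)
E
```

```text
[[531.5 153.6 236. ]
 [544.5 153.1 236. ]
 [544.3 124.4 236. ]
 [530.9 124.8 236. ]] [537.8 139.  236. ]
t 1.45 pos [500.1 138.8 300.1] jaw -0.0141 w 87.8 F [-0.2  0.3  0.1] down [-0.001  0.    -1.   ]
shift [-0.0013  0.0359  0.0001] turn 0.0039 world [35.9 -1.8 -0.1]
```

Request:
drive_tool([
  [[0,0.02,0],0],
  [[0,0.037,0],0],
  [[0,0.037,0.02],0],
  [[0,0.037,0.04],0],
  [[0,0.037,0.06],0],
  [[0,0.037,0.08],0],
  [[0,0.037,0.093],0],
  [[0,0.037,0.093],0],
])

```text
t: 2.25
position: [535.8, 139.5, 205.5]
tool_rot: [-0.001, 0.711, 0.703, -0.001]
wrist_force: [0.5, -0.2, -0.7]
grip_width: 88.0
```

```bash
python3 - <<'E'
from h import *
go(537.2,138,207,-.018)
snap('wrist','w2')
E
```

```text
t 2.25 pos [535.8 139.5 205.5] jaw -0.011 w 88.0 F [ 0.5 -0.2 -0.7] down [-0.004 -0.    -1.   ]
shift [-0.0015  0.0014 -0.0015] turn 0.007 world [ 1.4 -1.5  1.5]
```

View pics/w2.png

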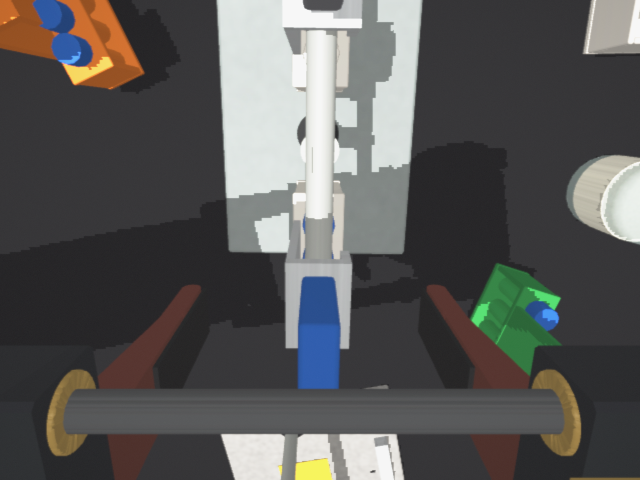

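Request:
drive_tool([
  [[-0.001,0.0015,-0.001],0.005],
  [[-0.001,0.0015,-0.001],0.005],
  [[-0.001,0.0015,-0.001],0.005],
  [[-0.001,0.0015,-0.001],0.005],
  [[-0.001,0.0015,-0.001],0.005],
  [[-0.001,0.0015,-0.001],0.005],
  [[-0.001,0.0015,-0.001],0.005],
  [[-0.001,0.0015,-0.001],0.005],
], grip=0.0)

```text
t: 3.1
position: [538.6, 137.3, 208.6]
tool_rot: [-0.0, 0.713, 0.701, -0.0]
wrist_force: [-0.3, 0.2, 0.5]
grip_width: 27.4
```

Request:
drive_tool([
  [[0,0,0],0],
  [[0,0,0],0],
  [[0,0,0],0],
  [[0,0,0],0],
])

```text
t: 3.5
position: [538.5, 137.3, 208.6]
tool_rot: [-0.0, 0.713, 0.701, -0.0]
wrist_force: [-1.0, -0.2, 0.2]
grip_width: 14.1
```

```bash
python3 - <<'E'
from h import *
go(537.2,138,232,-.018)
E
```

```text
t 3.5 pos [538.5 137.3 208.6] jaw -0.0179 w 14.1 F [-1.  -0.2  0.2] down [-0. -0. -1.]
shift [ 0.0007 -0.0013 -0.0234] turn 0.0001 world [-1.3  0.7 23.4]
```

Gripped at 14.1 mm. Lift 26 mm gently.

Request:
drive_tool([
  [[0,0,-0.001],0],
  [[0,0,-0.004],0],
  [[0,0,-0.009],0],
  [[0,0,-0.015],0],
  [[0,0,-0.021],0],
  [[0,0,-0.025],0],
  [[0,0,-0.0265],0],
  [[0,0,-0.0265],0],
])

```text
t: 4.3
position: [538.8, 137.3, 235.5]
tool_rot: [0.0, 0.713, 0.701, 0.0]
wrist_force: [-1.3, 0.3, -2.6]
grip_width: 14.0
```

```bash
python3 - <<'E'
from h import *
go(467,138.5,234,-.018)
snap('side','s2');crop('s2',190,235,300,345,5.4,'s2c')
E
```

```text
t 4.3 pos [538.8 137.3 235.5] jaw -0.018 w 14.0 F [-1.3  0.3 -2.6] down [ 0.001  0.    -1.   ]
shift [-0.0001 -0.0718  0.0015] turn 0.0 world [-71.8   1.2  -1.5]
```

View pics/s2c.png

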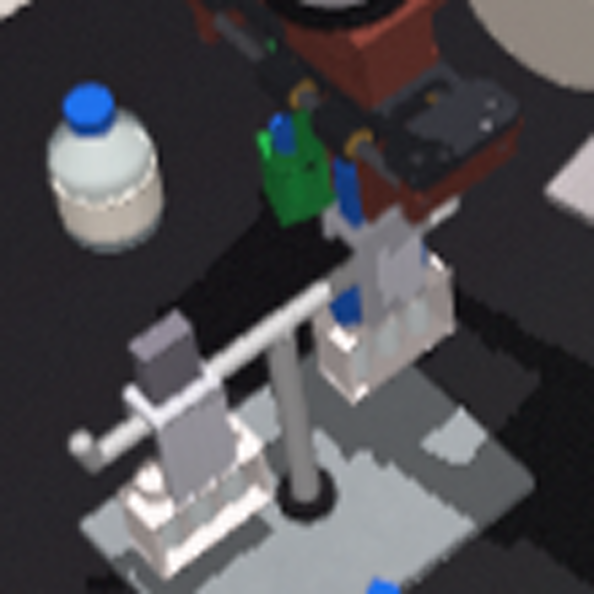

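Request:
drive_tool([
  [[0,-0.002,0],0],
  [[0,-0.009,0],0],
  [[0,-0.022,0],0],
  [[0,-0.037,0],0],
  [[0,-0.052,0],0],
  [[0,-0.065,0],0],
  [[0,-0.073,0],0],
  [[0,-0.076,0],0],
])

```text
t: 5.15
position: [461.9, 138.7, 235.4]
tool_rot: [0.0, 0.713, 0.701, 0.0]
wrist_force: [-0.3, 0.3, -3.0]
grip_width: 13.9
```

```bash
python3 - <<'E'
from h import *
snap('side','s3');crop('s3',190,235,330,345,5.4,'s3c')
# rail load pt; carrier pre-hook 72 mm back
O=np.array([528.3,-160.5]);x=np.array([np.cos(.181),np.sin(.181)])
print(O-72*x)
go(*(O-72*x),236,.181)
E
```

```text
[ 457.47617966 -173.46095958]
t 5.2 pos [462.  138.7 235.4] jaw -0.0177 w 13.8 F [ 0.1 -0.6 -3. ] down [ 0.  0. -1.]
shift [-0.3122  0.001  -0.0007] turn -0.1987 world [  -4.5 -312.2    0.6]
```

View pics/s3c.png

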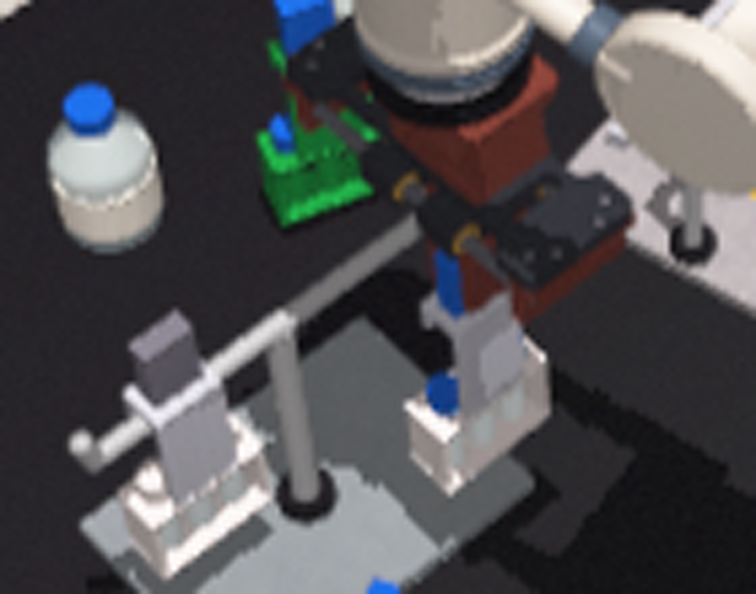

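Request:
drive_tool([
  [[-0.003,0,0],0],
  [[-0.012,0,0],-0.01],
  [[-0.027,0,0],-0.03],
  [[-0.047,0,0],-0.05],
  [[-0.07,0,0],-0.07],
  [[-0.095,0,0],-0.09],
  [[-0.12,0,0],-0.11],
  [[-0.145,0,0],-0.13],
])

```text
t: 6.0
position: [460.1, -8.1, 235.0]
tool_rot: [-0.0, 0.666, 0.746, -0.0]
wrist_force: [0.0, -0.9, -2.7]
grip_width: 13.9
```

```bash
python3 - <<'E'
from h import *
go(457.5,-173.5,236.5,.181)
E
```

```text
t 6.0 pos [460.1  -8.1 235. ] jaw 0.1128 w 13.9 F [ 0.  -0.9 -2.7] down [-0. -0. -1.]
shift [-0.1641 -0.0212 -0.0015] turn -0.0682 world [  -2.6 -165.4    1.5]
```

Request:
drive_tool([
  [[-0.024,-0.003,-0.0005],-0.01],
  [[-0.05,-0.0065,-0.001],-0.025],
  [[-0.077,-0.01,-0.0015],-0.04],
  [[-0.104,-0.0135,-0.0015],-0.055],
  [[-0.13,-0.0165,-0.0015],-0.065],
  [[-0.15,-0.0195,-0.0015],-0.068],
  [[-0.161,-0.021,-0.0015],-0.068],
  [[-0.1645,-0.0215,-0.0015],-0.068],
])

```text
t: 6.8
position: [456.9, -173.5, 236.3]
tool_rot: [-0.0, 0.641, 0.767, -0.0]
wrist_force: [-0.8, -0.5, -3.2]
grip_width: 13.9
```

```bash
python3 - <<'E'
from h import *
go(457.5,-173.5,236.5,.181)
snap('side','s4');crop('s4',280,150,420,290,4.2,'s4c')
snap('wrist','w4');snap('top','t4')
E
```

```text
t 6.8 pos [ 456.9 -173.5  236.3] jaw 0.1782 w 13.9 F [-0.8 -0.5 -3.2] down [-0.001  0.    -1.   ]
shift [-0.0001  0.0006 -0.0002] turn -0.0028 world [ 0.6 -0.   0.2]
```

View pics/s4c.png

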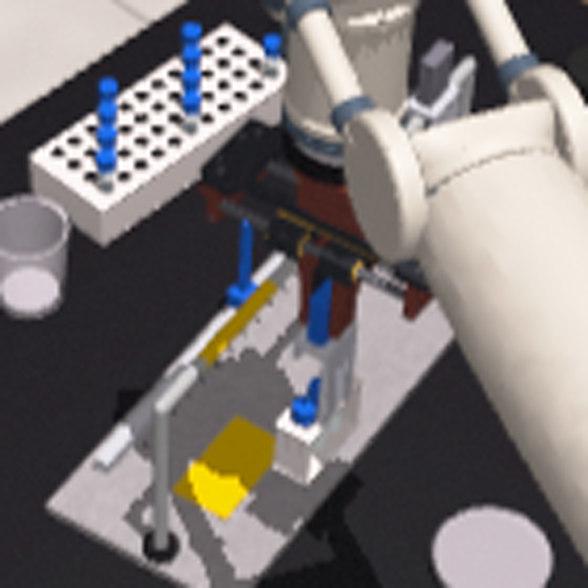

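View pics/w4.png

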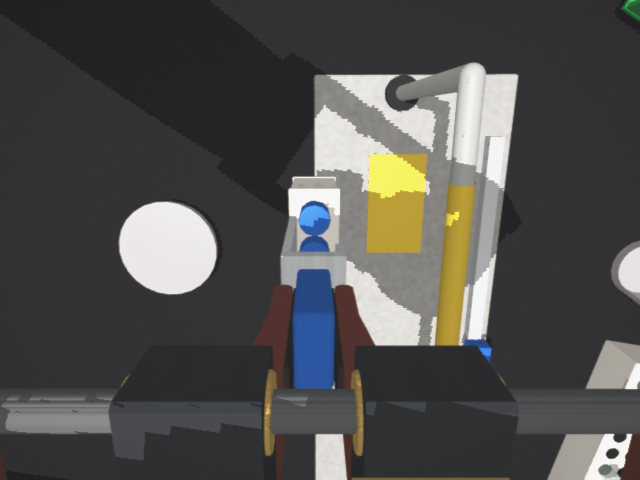

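View pics/t4.png

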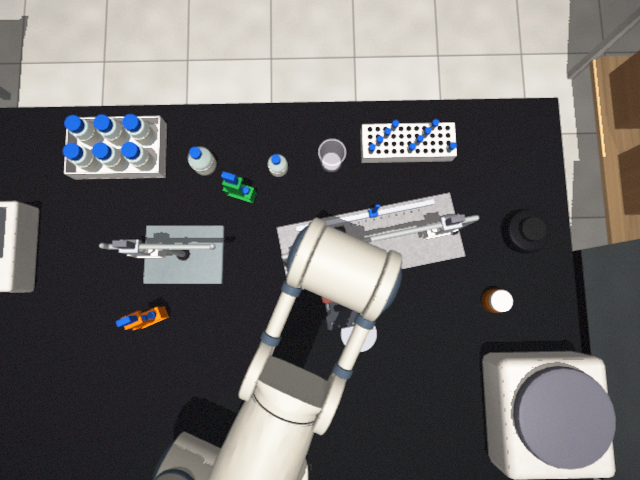

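```bash
python3 - <<'E'
from h import *
d=load('w4')
for u,v in((461.5,185),(448.5,342),(471,80)):
    p=watz(d,u,v,180);r=p[:2]-np.array([550,-277.5]);c,s=np.cos(.181),np.sin(.181)
    print(np.round(p,1),'rail x,y',np.round([r@[c,s],r@[-s,c]],1))
# marker from top base & t4 crop
E
```

```text
[ 521.5 -115.6  180. ] rail x,y [  1.1 164.4]
[ 538.4 -201.3  180. ] rail x,y [ 2.3 77.1]
[512.4 -67.6 180. ] rail x,y [  0.8 213.2]
```

Request:
drive_tool([
  [[0,0.003,0],-0.003],
  [[0,0.012,0],-0.003],
  [[0,0.025,0],-0.003],
  [[0,0.039,0],-0.003],
  [[0,0.053,0],-0.003],
  [[0,0.065,0],-0.003],
  [[0,0.071,0],-0.003],
  [[0,0.073,0],-0.003],
])

```text
t: 7.75
position: [529.5, -158.6, 236.3]
tool_rot: [-0.0, 0.639, 0.769, -0.0]
wrist_force: [0.5, 0.5, -2.7]
grip_width: 14.5
```

```bash
python3 - <<'E'
from h import *
go(529,-160.5,209,.181)
snap('side','s5');crop('s5',280,150,420,290,4.2,'s5c')
snap('wrist','w5')
E
```

```text
t 7.75 pos [ 529.5 -158.6  236.3] jaw 0.1839 w 14.5 F [ 0.5  0.5 -2.7] down [-0.001  0.    -1.   ]
shift [-0.0017 -0.0008  0.0273] turn 0.0029 world [ -0.5  -1.9 -27.3]
```

View pics/s5c.png

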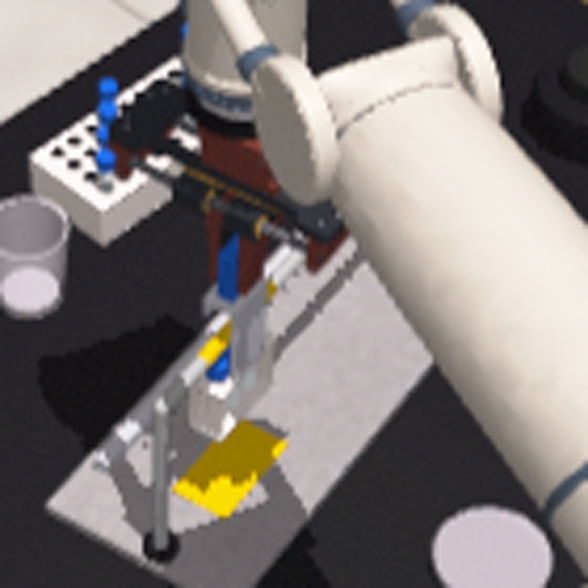

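View pics/w5.png

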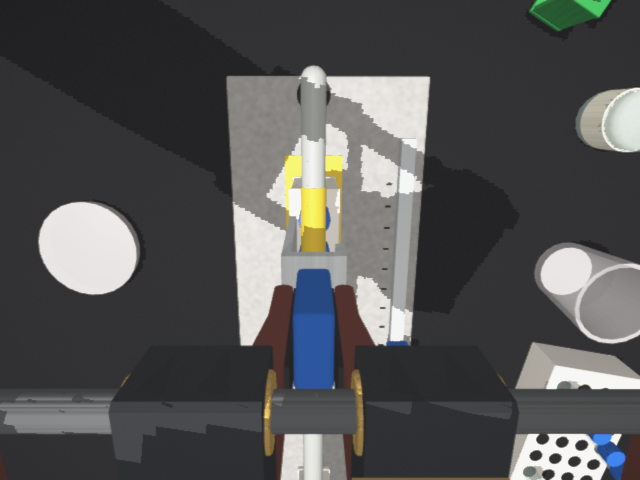

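Request:
drive_tool([
  [[-0.001,0,0.003],0.002],
  [[-0.001,0,0.008],0.002],
  [[-0.001,0,0.014],0.002],
  [[-0.001,0,0.019],0.002],
  [[-0.001,0,0.023],0.002],
  [[-0.001,0,0.025],0.002],
  [[-0.001,0,0.026],0.002],
  [[-0.001,0,0.026],0.002],
])

```text
t: 8.65
position: [529.0, -160.1, 210.6]
tool_rot: [-0.0, 0.64, 0.768, -0.0]
wrist_force: [-0.2, -0.2, -3.1]
grip_width: 13.8
```

Request:
drive_tool([
  [[0,0,0.0005],0],
  [[0,0,0.001],0],
  [[0,0,0.001],0],
])

```text
t: 8.95
position: [529.1, -160.1, 209.7]
tool_rot: [0.0, 0.64, 0.768, 0.0]
wrist_force: [-0.9, -0.4, -2.0]
grip_width: 13.9
```

Request:
drive_tool([
  [[0,0,0.0005],0],
  [[0,0,0.001],0],
  [[0,0,0.001],0],
])

```text
t: 9.25
position: [529.1, -160.1, 208.7]
tool_rot: [0.0, 0.64, 0.768, 0.0]
wrist_force: [0.4, 0.5, -1.7]
grip_width: 14.1
```

Request:
drive_tool([
  [[0,0,0.0005],0],
  [[0,0,0.0005],0],
  [[0,0,0.0005],0],
])

```text
t: 9.55
position: [529.1, -160.1, 208.6]
tool_rot: [0.0, 0.64, 0.768, 0.0]
wrist_force: [-0.6, 0.5, 1.9]
grip_width: 13.6
```

Request:
drive_tool([
  [[0,0,0],0],
  [[0,0,0],0],
  [[0,0,0],0],
  [[0,0,0],0],
  [[0,0,0],0],
  [[0,0,0],0],
  [[0,0,0],0],
  [[0,0,0],0],
], grip=0.045)

```text
t: 10.35
position: [529.1, -160.1, 208.1]
tool_rot: [0.0, 0.64, 0.768, 0.0]
wrist_force: [0.9, -0.2, 0.1]
grip_width: 45.3
```

```bash
python3 - <<'E'
from h import *
go(529,-160.5,209,.181)
snap('side','s6');crop('s6',280,150,420,290,4.2,'s6c')
snap('wrist','w6')
E
```

```text
t 10.35 pos [ 529.1 -160.1  208.1] jaw 0.1811 w 45.3 F [ 0.9 -0.2  0.1] down [ 0. -0. -1.]
shift [-0.0004 -0.0002 -0.0009] turn 0.0001 world [-0.1 -0.4  0.9]
```

View pics/s6c.png

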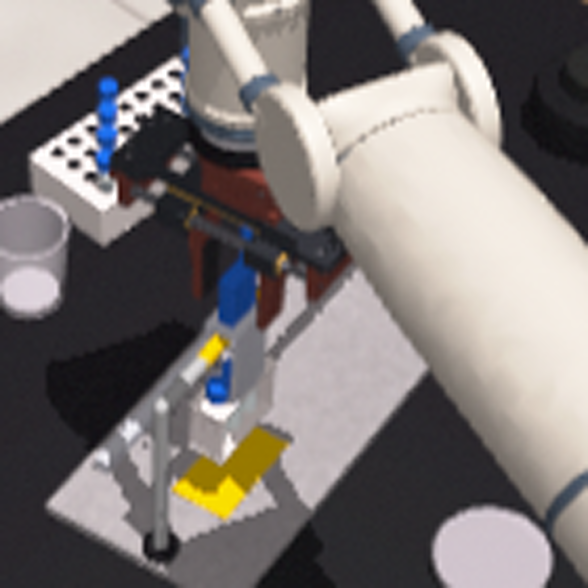

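View pics/w6.png

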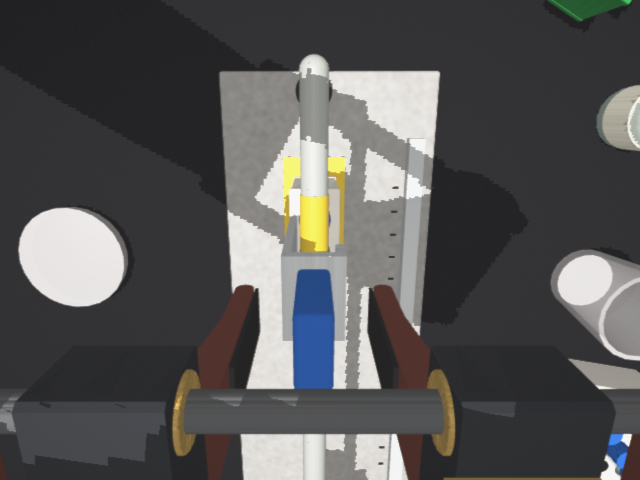

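Request:
drive_tool([
  [[0,0,-0.015],0],
  [[0,0,-0.04],0],
  [[0,0,-0.07],0],
  [[-0.03,0,-0.1],0],
  [[-0.07,0,-0.11],0],
  [[-0.11,0,-0.11],0],
  [[-0.15,0,-0.11],0],
  [[-0.19,0,-0.11],0],
])

```text
t: 11.25
position: [563.4, -348.5, 319.7]
tool_rot: [0.001, 0.64, 0.768, 0.0]
wrist_force: [-0.0, 0.2, 0.8]
grip_width: 44.6
```

Request:
drive_tool([
  [[-0.02,0,0],0],
  [[-0.03,0,0],0],
  [[-0.03,0,0],0],
  [[-0.03,0,0],0],
])

```text
t: 11.65
position: [568.8, -375.6, 318.9]
tool_rot: [0.0, 0.64, 0.768, 0.0]
wrist_force: [0.0, 0.3, 0.8]
grip_width: 45.0
```

```bash
python3 - <<'E'
from h import *
go(529,-160.5,209,.181)
snap('wrist','w7')
E
```

```text
t 11.65 pos [ 568.8 -375.6  318.9] jaw 0.1817 w 45.0 F [0.  0.3 0.8] down [ 0.001 -0.    -1.   ]
shift [ 0.2188 -0.0003  0.1099] turn 0.0007 world [ -39.8  215.1 -109.9]
```

View pics/w7.png

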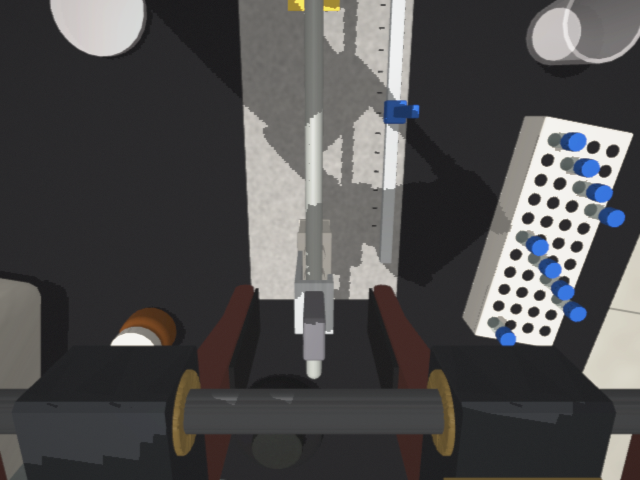

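```bash
python3 - <<'E'
from h import *
crop('w7',280,0,440,130,5,'w7c')
E
```

```text
(no output)
```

View pics/w7c.png

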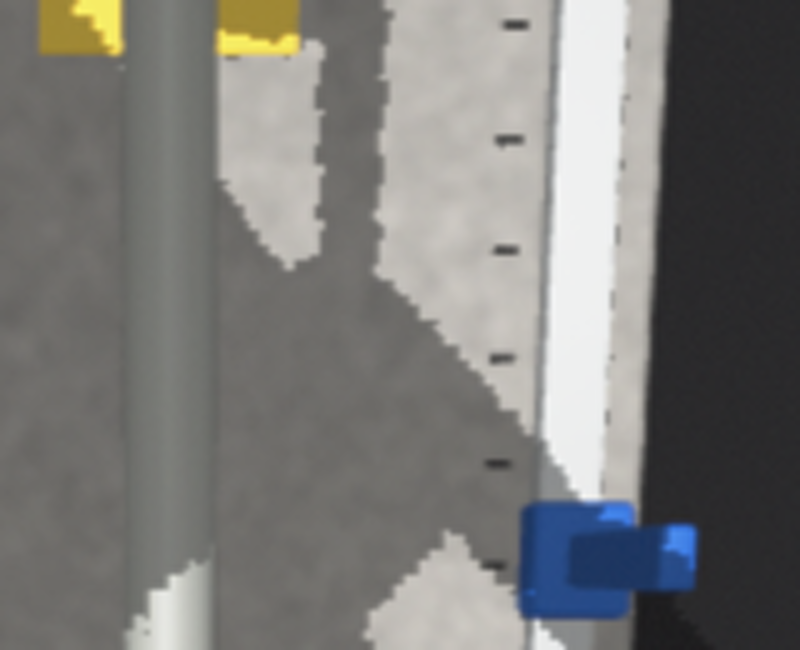

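```bash
python3 - <<'E'
from h import *
d=load('w7');c,s=np.cos(.182),np.sin(.182)
def f(x,y,z):
    p=watz(d,280+x/5-.4,y/5-.4,z);r=p[:2]-np.array([550,-277.5]);return np.round(p,1),np.round([r@[c,s],r@[-s,c]],1)
print('tip',f(678,557,122));print('tip corners',f(660,525,122),f(695,590,122))
print('patch edge',f(170,54,12.5))
for x,v in((516,24),(509,139),(505,250),(502,358),(497,463),(493,566)):print(f(x,v,12))
print('TCP rail', (lambda r:(r@[c,s],r@[-s,c]))(d['state']['position'][:2]-np.array([550,-277.5])))
E
```

```text
tip (array([ 633.6, -281.4,  122. ]), array([ 81.5, -19. ]))
tip corners (array([ 629.6, -277.3,  122. ]), array([ 78.4, -14.2])) (array([ 637.5, -285.8,  122. ]), array([ 84.5, -24. ]))
patch edge (array([ 538.1, -203.4,   12.5]), array([ 1.7, 75. ]))
(array([ 603. , -186.1,   12. ]), array([68.7, 80.3]))
(array([ 606.2, -206. ,   12. ]), array([68.3, 60.1]))
(array([ 610. , -225.7,   12. ]), array([68.4, 40.1]))
(array([ 613.9, -245.4,   12. ]), array([68.7, 20. ]))
(array([ 617.4, -265.1,   12. ]), array([68.5,  0. ]))
(array([ 621.1, -284.9,   12. ]), array([ 68.6, -20.1]))
TCP rail (np.float64(0.737446906852215), np.float64(-99.92587020702958))
```

Request:
drive_tool([
  [[0.03,0,0],0],
  [[0.07,0,0],0],
  [[0.11,0,0],0],
  [[0.15,0,0],0],
  [[0.19,0,0],0],
  [[0.21,0,0],0],
  [[0.219,0,0],0],
  [[0.219,0,0],0],
])

```text
t: 12.5
position: [529.0, -159.6, 319.2]
tool_rot: [0.001, 0.639, 0.769, 0.0]
wrist_force: [-0.5, 0.0, 1.5]
grip_width: 45.1
```

```bash
python3 - <<'E'
from h import *
go(529,-160.3,208.6,.181)
E
```

```text
t 12.5 pos [ 529.  -159.6  319.2] jaw 0.1835 w 45.1 F [-0.5  0.   1.5] down [ 0.002 -0.001 -1.   ]
shift [-0.0006 -0.0003  0.1106] turn 0.0025 world [  -0.    -0.7 -110.6]
```

Request:
drive_tool([
  [[0,0,0.02],0],
  [[0,0,0.05],0],
  [[0,0,0.075],0],
  [[0,0,0.095],0],
  [[-0.0005,0,0.105],0],
  [[-0.0005,0,0.11],0],
  [[-0.0005,0,0.11],0],
  [[-0.0005,0,0.11],0],
])

```text
t: 13.3
position: [529.7, -162.0, 209.4]
tool_rot: [0.001, 0.64, 0.768, 0.0]
wrist_force: [0.2, 0.2, -0.6]
grip_width: 45.1
```

Request:
drive_tool([
  [[0,0,0],0],
  [[0,0,0],0],
  [[0,0,0],0],
  [[0,0,0],0],
  [[0,0,0],0],
  [[0,0,0],0],
  [[0,0,0],0],
  [[0,0,0],0],
], grip=0.0)

```text
t: 14.1
position: [529.4, -161.6, 208.3]
tool_rot: [0.0, 0.64, 0.768, 0.0]
wrist_force: [0.4, -0.0, 1.5]
grip_width: 13.7
```

```bash
python3 - <<'E'
from h import *
go(554.4,-296,208.6,.181)
E
```

```text
t 14.1 pos [ 529.4 -161.6  208.3] jaw 0.1811 w 13.7 F [ 0.4 -0.   1.5] down [ 0. -0. -1.]
shift [-0.1367  0.0004 -0.0003] turn 0.0001 world [  25.  -134.4    0.3]
```

Request:
drive_tool([
  [[-0.002,0,0],0],
  [[-0.008,0,0],0],
  [[-0.016,0,0],0],
  [[-0.025,0,0],0],
  [[-0.035,0,0],0],
  [[-0.045,0,0],0],
  [[-0.055,0,0],0],
  [[-0.062,0,0],0],
])

```text
t: 14.9
position: [540.6, -223.6, 208.3]
tool_rot: [0.0, 0.641, 0.768, 0.0]
wrist_force: [-0.1, 3.5, 3.8]
grip_width: 14.0
```

```bash
python3 - <<'E'
from h import *
go(554.4,-296,208.3,.181)
E
```

```text
t 14.9 pos [ 540.6 -223.6  208.3] jaw 0.1805 w 14.0 F [-0.1  3.5  3.8] down [ 0.  0. -1.]
shift [-0.0737  0.0006 -0.    ] turn -0.0005 world [ 13.8 -72.4   0. ]
```

Request:
drive_tool([
  [[-0.01,0,0],0],
  [[-0.02,0,0],0],
  [[-0.03,0,0],0],
  [[-0.04,0.0005,0],0],
  [[-0.05,0.0005,0],0],
  [[-0.06,0.0005,0],0],
  [[-0.068,0.0005,0],0],
  [[-0.072,0.0005,0],0],
])

```text
t: 15.7
position: [554.1, -294.3, 208.3]
tool_rot: [0.0, 0.64, 0.768, 0.0]
wrist_force: [-0.6, 4.2, 6.2]
grip_width: 13.9
```

Request:
drive_tool([
  [[-0.002,0,0],0],
  [[-0.002,0,0],0],
  [[-0.002,0,0],0],
])

```text
t: 16.0
position: [554.4, -296.2, 208.3]
tool_rot: [0.001, 0.641, 0.768, -0.0]
wrist_force: [-0.1, 0.4, 4.6]
grip_width: 13.7
```

```bash
python3 - <<'E'
from h import *
go(554.4,-296,208.3,.181)
E
```

```text
t 16.0 pos [ 554.4 -296.2  208.3] jaw 0.1804 w 13.7 F [-0.1  0.4  4.6] down [ 0.    -0.001 -1.   ]
shift [ 0.0002 -0.     -0.    ] turn -0.0006 world [-0.   0.2  0. ]
```

Request:
drive_tool([
  [[0,0,-0.0005],0],
  [[0,0,-0.0008],0],
  [[0,0,-0.0008],0],
])

```text
t: 16.3
position: [554.2, -295.9, 208.3]
tool_rot: [-0.0, 0.641, 0.768, -0.0]
wrist_force: [0.1, -1.0, 0.6]
grip_width: 13.9
```

Request:
drive_tool([
  [[0,0,0],0],
  [[0,0,0],0],
  [[0,0,0],0],
  [[0,0,0],0],
  [[0,0,0],0],
  [[0,0,0],0],
  [[0,0,0],0],
  [[0,0,0],0],
], grip=0.045)

```text
t: 17.1
position: [554.3, -295.3, 209.0]
tool_rot: [0.0, 0.64, 0.768, -0.0]
wrist_force: [-0.2, -0.8, -0.2]
grip_width: 44.7
```

Request:
drive_tool([
  [[0,0,-0.015],0],
  [[0,0,-0.04],0],
  [[0,0,-0.07],0],
  [[-0.03,0,-0.1],0],
  [[-0.065,0,-0.11],0],
  [[-0.09,0,-0.11],0],
  [[-0.09,0,-0.11],0],
  [[-0.09,0,-0.11],0],
])

```text
t: 17.9
position: [570.5, -383.9, 319.0]
tool_rot: [-0.0, 0.641, 0.768, 0.0]
wrist_force: [0.3, 0.2, -0.0]
grip_width: 45.2
```

```bash
python3 - <<'E'
from h import *
go(554.4,-296,208.3,.181)
snap('wrist','w8');crop('w8',280,50,440,350,2,'w8x');crop('w8',280,50,440,200,5,'w8c')
snap('side','s8');crop('s8',280,150,420,290,4.2,'s8c')
E
```

```text
t 17.9 pos [ 570.5 -383.9  319. ] jaw 0.1804 w 45.2 F [ 0.3  0.2 -0. ] down [-0.     0.001 -1.   ]
shift [ 0.0892 -0.      0.1107] turn -0.0006 world [ -16.1   87.9 -110.7]
```

View pics/w8.png

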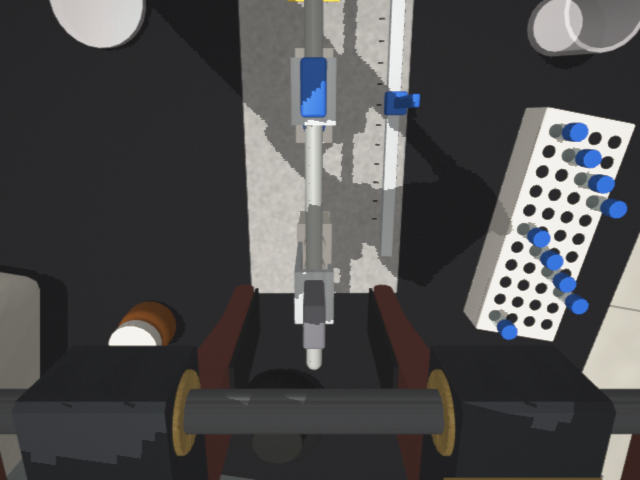

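View pics/s8c.png

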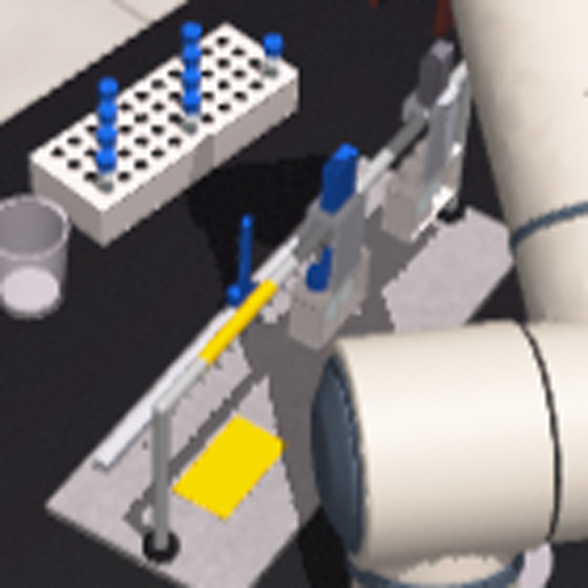

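View pics/w8c.png

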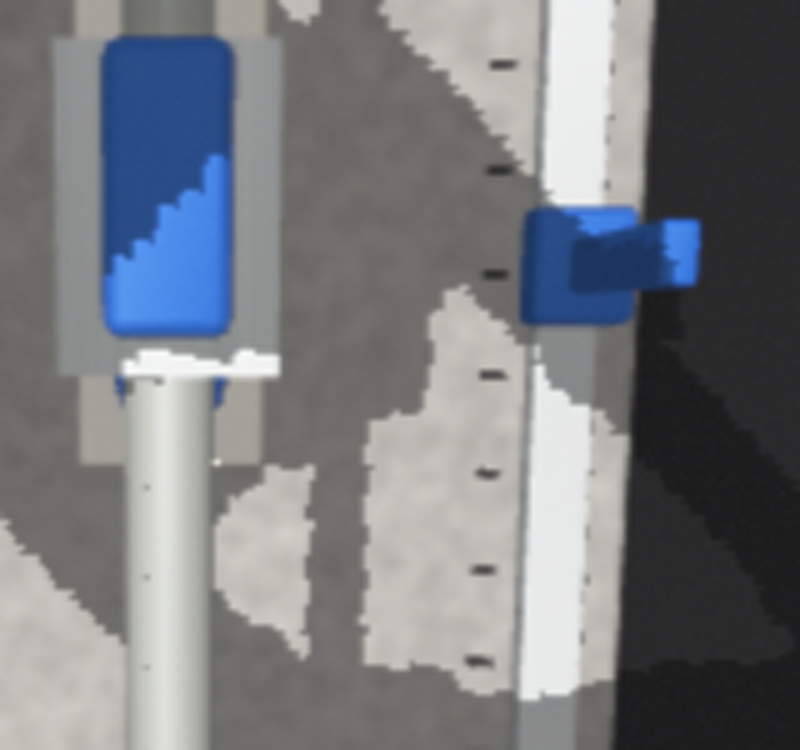

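```bash
python3 - <<'E'
from h import *
d=load('w8');c,s=np.cos(.181),np.sin(.181)
def f(x,y,z):
    p=watz(d,280+x/5-.4,50+y/5-.4,z);r=p[:2]-np.array([550,-277.5]);return np.round([r@[c,s],r@[-s,c]],1)
print('tab top',f(168,38,236),f(168,335,236),'x',f(103,190,236),f(232,190,236))
print('roof',f(167,38,191),f(167,374,191))
print('tip',f(681,221,122),f(681,287,122)); print('tick',f(494,273,12),f(498,170,12))
E
```

```text
tab top [ 1.4 -1.4] [  1.4 -30.8] x [ -5.5 -16.2] [  8.1 -16.2]
roof [1.2 3.9] [  1.2 -35.8]
tip [ 81.2 -14.4] [ 81.9 -24.2]
tick [ 68.4 -19.8] [68.4  0.1]
```

Request:
drive_tool([
  [[0,0,0],0],
  [[0,0,0],0],
  [[0,0,0],0],
  [[0,0,0],0],
  [[0,0,0],0],
  [[0,0,0],0],
  [[0,0,0],0],
  [[0,0,0],0],
])

```text
t: 18.8
position: [570.5, -383.8, 318.9]
tool_rot: [-0.0, 0.64, 0.768, -0.0]
wrist_force: [0.2, 0.0, -0.5]
grip_width: 45.3
```

```bash
python3 - <<'E'
from h import *
a=load('w8')['image'];b=snap('wrist','w9')['image'];bb=snap('side','s9')['image'];c=snap('side','s10')['image']
print(cv2.absdiff(a,b)[50:150,285:345].mean(),cv2.absdiff(bb,c)[180:240,340:375].mean())
from cell import job_done; print(job_done())
E
```

```text
1.0061666666666667 0.8863492063492063
the job is handed in; nothing more can be done
None
```

The blue carrier now hangs on the queue rail in line with the blue marker, released, and the job is handed in at about 19 s of the 64 s allowed. No verdict was reported.

- **Loading:** I took it off the stand and carried it upright to the yellow sleeve. There I hooked it on at about y = 120 mm and let go of it for a moment to confirm that it hung free.
- **Sliding:** I gripped it again and slid it along the bar without lifting it off. I then let go and drew the gripper clear.
- **Position:** In the last wrist picture the carrier's middle is at rail y ≈ -16 mm and the marker tip at about -19 mm. That is about 3 mm apart, with 10 mm allowed. It sits about 1 mm off the bar's line in x.
- **Level and at rest:** The tab and roof outlines put its middle at the same place, so it hangs level. Pictures taken one after the other show no movement.
- **Marker and other carriers:** The marker tip measures the same as before, to within about 0.3 mm. The parked and grey carriers looked undisturbed in the pictures, but I did not measure them again.
- **Disagreement:** My first measurements of the marker, from the top and side cameras, differed by about 4 mm (y ≈ -20 against -24). I used the wrist camera's value, because the scale ticks on the rail base came out right to about 0.3 mm in it.

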